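# Brace a dye jar with its sleeve and unscrew the tight cap

## Robot

A 7-joint arm with a two-finger parallel gripper is mounted at the origin on a cart in front of the work surface, level with it; the furniture and walls round the work are solid. World frame = base frame: x ahead of the robot, y to its left, z up, the work surface at z = 0. Lengths are in mm, angles in rad, forces in N, time in s.
With the tool pointing down it reaches from about 400 to 875 mm from the base axis. Payload 4.4 kg.
Tool frame: the origin (TCP) lies between the finger pads; the fingertips stand 11 mm ahead of it and the grasp point (between the pads) lies 8 mm behind it; y points along the fingers, x is the direction in which the jaws open and shut, and the axes are right-handed (so a half turn about y gives the same grasp; the last joint's range is limited). The gripper opens to 85 mm and grips with 20 to 120 N. Pads are 22 mm wide; open, the fingers measure 114 mm over their backs; the gripper's body (76 mm by 85 mm) begins 54 mm behind the grasp point. The pads swing forward as they close: fully open they stand 13 mm farther back than shut.
Start: joints at [1.053, 0.628, 0.038, 1.517, -0.027, 0.996, -0.02], TCP at [283.808, -584.782, 242.313] pointing down, gripper open.
Joint ranges: [-3.06, 3.06], [-0.37, 2.12], [-1.25, 1.32], [0.18, 2.47], [-1.1, 4.24], [0.23, 1.98], [-2.94, 2.94]. Speed limits (rad/s): [2.57, 2.57, 3.14, 3.14, 3.14, 3.14, 3.14].

## Interface

Orientations are given as [roll, pitch, yaw] about the fixed x, y, z axes, in that order (R = Rz(yaw) Ry(pitch) Rx(roll)).
In Python, from cell import * gives the robot as it stands.
- The arm moves only by the shell command python3 -m jog 'ROWS'. ROWS is JSON, a list of rows, each an object of numbers: "x", "y", "z": the shift along the tool's x, y, z in mm; "ax", "ay", "az": the turn, a rotation vector about the tool's x, y, z in rad; "grip": the finger opening in mm, from 0 to 85.4. In form: [{"x": .., "y": .., "z": .., "ax": .., "ay": .., "az": .., "grip": ..}, ...]. A call has 1 to 5 rows; each row is the pose to reach, as a shift and turn from the pose commanded when the call began, along the tool's axes at that moment; what a row does not reach only later rows make up. A row lasts 1/10 s, in which the tool goes at most 50 mm and 8.59 degrees, less where a joint would pass 70% of its speed; a pose out of reach is approached as far as the arm can. A call with a gripper value outside its range is refused whole. The fingers move at their own pace and stop on an object; the grip force is fixed at half the most. Time passes only in rows, so rows that repeat a pose let the fingers close. It gives the time, the measured TCP pose, the force and the opening at its end, in the units of the state.
- read_state(): the state, without advancing time (a new reading comes with each control period).
- get_image(name): name is "side" or "top"; returns a dict with "color" (480x640x3 uint8, red, green, blue), "vfov" (degrees; the focal length in pixels is half the picture's height over the tangent of half this angle, whatever the lens; pixels are square), "cx", "cy" (the principal point, pixels), "camera_from_world" (4x4, takes a point from world to camera coordinates). Camera axes: x right, y down, z forward; pixel columns grow to the right and rows downward; lengths in mm; the calibration is good to about 2 mm. A picture is of the moment at which its call begins. There is no depth.
- finish_job(): hands the job in, once; it reports no verdict.
The state is a dict: "clock": time; "qpos": joint angles; "qd": joint speeds; "tau": joint torques, N m; "eef_pos": TCP position; "tool_rot": TCP orientation; "force": force on the tool from outside, world axes, zero at the start; "torque": the same for the moment, N m; "width": finger opening in mm.
Only numpy, scipy, OpenCV 4.12 (cv2) and the standard library are available. Lean on these libraries where they do the work, as an engineer would, in place of code of your own. Each camera call takes 0.05 s, during which the arm holds its last target.

## Task

The screw cap of the square dye jar is tight, and in its wide bench holder the jar would just spin round with it: first brace the jar by sliding the loose square wooden sleeve down over it until the sleeve sits fully home, flat on the holder's floor. Then grip the black cap, turn it anticlockwise (seen from above) only until its threads let go, about a fifth of a turn, and lift it off without lifting the jar. The job finishes while you are still holding the cap, level and still, a few centimetres straight above the jar's mouth and clear of it, with jar and sleeve left in the holder and the other things left alone.

Things in the scene. Friction and masses are not known exactly. Their poses are not given: they have to be found in the camera images.
- holder: bench holder fixed to the table: plywood base plate 132 x 92 x 6 mm with a low square wooden frame, 69 mm square inside, 88 outside; its floor is 6 mm and its rim 20 mm above the table, mouth bevelled 2.5 mm. Origin: centre of its underside, on the table. x along the base's long side, z up; the frame's sides run along x and y
- jar_mid (a point): centre of the square body of the jar (28 mm above its underside), x and y along its sides (within 4 degrees of the holder's), z up. White plastic jar, 0.2 kg, standing loose on the holder's floor within 2 mm of its middle: body 44 mm square with rounded corners, 50 mm high, then a shoulder narrowing to 30 mm at 57 mm and a round threaded neck under the cap
- jar_mouth (a point): centre of the jar's mouth, hidden in the cap at first: on the jar's axis, 73 mm above its underside, 79 mm above the table; z up. A springy rubber seal in it presses up on the cap with about 10 N and follows it up 4 mm, ending 7 mm above the mouth. The braced jar turns up to 0.2 rad with the cap until sleeve and holder stop it
- cap_mid (a point): centre of the cap, half-way up on its axis, z up (76 mm above the table when tight). Black round ribbed cap 40 mm in diameter, 22 mm high, 0.04 kg. Undoes anticlockwise from above with about 0.2 N m, rising 2 mm, and is free after about 0.95 rad relative to the jar, so turn it 1.2 to 1.4 rad in all; over 1.75 rad relative to the jar is too far. It then lifts straight off, clear once raised 21 mm
- sleeve_mid (a point): centre of the bracing sleeve (23 mm above its underside), x and y along its sides, z up. Loose square wooden tube upright on the table, open at both ends: 66 mm square outside, bore 47 mm square, 46 mm high, 0.11 kg, foot bevelled 2 mm. It has 1.5 mm to spare each side over the jar and in the frame. Home, its top is 52 mm above the table; grip its upper part from outside, fingertips above the frame's rim
- mix_beaker: green tapered beaker, 78 mm wide, 109 mm high, a bystander; origin at the centre of its underside
- powder_jar_1: small white tub with a lid, 57 mm wide, 66 mm high, a bystander; origin at the centre of its underside
- masking_tape: roll of tape lying flat, 100 mm wide, 25 mm high, a bystander; origin at the centre of its underside
Mind the look-alikes: they are no part of the job. What is shaped like the holder but blue is not meant. There is more than one size of the part that bears cap_mid; the job needs the smaller.

How it is judged (in metres and radians):
On the way, in this order (a step that is already met when the one before it is completed fails the run):
1. the sleeve is over the jar and fully home in the holder, the cap still screwed on (z of sleeve_mid in the frame of holder below 0.032 m and horizontal distance between sleeve_mid and holder below 0.006 m and angle between each of sleeve_mid, jar_mid's own z axis and vertical below 0.05 rad and horizontal distance between jar_mid and sleeve_mid below 0.006 m and z of jar_mid in the frame of holder below 0.037 m and z of cap_mid in the frame of jar_mid below 0.046 m), for 0.2 s.
2. the cap has come off its threads while the sleeve braces the jar (z of sleeve_mid in the frame of holder below 0.032 m and horizontal distance between sleeve_mid and holder below 0.006 m and angle between each of sleeve_mid, jar_mid's own z axis and vertical below 0.05 rad and horizontal distance between jar_mid and sleeve_mid below 0.006 m and z of jar_mid in the frame of holder below 0.037 m and z of cap_mid in the frame of jar_mid above 0.052 m and contact force between the fingers and cap above 0.5 N), for 0.2 s.
At the end, for the whole second after the job is handed in: The gripper holds the cap still, level within 10 degrees, its axis within 15 mm of the jar's, its underside 10 to 69 mm above the jar's mouth, touching neither jar nor sleeve; the jar stands on the holder's floor, the sleeve round it down within 3 mm and centred within 6 mm (z of sleeve_mid in the frame of holder below 0.032 m and horizontal distance between sleeve_mid and holder below 0.006 m and angle between each of sleeve_mid, jar_mid's own z axis and vertical below 0.05 rad and horizontal distance between jar_mid and sleeve_mid below 0.006 m and z of jar_mid in the frame of holder below 0.037 m and z of cap_mid in the frame of jar_mid between 0.066 and 0.125 m and horizontal distance between cap_mid and jar_mid below 0.015 m and angle between cap_mid's own z axis and vertical below 0.17 rad and contact force between cap and jar below 0.1 N and contact force between cap and sleeve below 0.1 N and contact force between the fingers and cap above 0.5 N and linear speed of cap below 0.02 m/s); the arm keeps its last pose, push and grip.
It fails at once if the jar is lifted or tipped (height (world z) of jar_mid above 0.046 m or angle between jar_mid's own z axis and vertical above 0.25 rad).
It fails at once if the cap is turned on far past release (over 100 degrees relative to the jar) (angle between the x axis of cap_mid and the x axis of jar_mid, either way round above 1 rad).
It fails at once if the beaker is pushed away or knocked over (distance of mix_beaker from where it was at the start of the episode above 0.03 m or angle between mix_beaker's own z axis and vertical above 0.3 rad).
It fails at once if the small capped tub is pushed away or knocked over (distance of powder_jar_1 from where it was at the start of the episode above 0.03 m or angle between powder_jar_1's own z axis and vertical above 0.3 rad).
It fails at once if the roll of tape is pushed away or knocked over (distance of masking_tape from where it was at the start of the episode above 0.03 m or angle between masking_tape's own z axis and vertical above 0.3 rad).
It also fails if it takes over 48 s, if anything falls off the work surface, if the arm or the gripper's body presses on something with over 40 N, if the wrist force passes 120 N, or if a joint passes its speed limit or range.

## Working session

There is one attempt and no reset: what is moved stays moved. The work goes in short steps, Python scripts to look and compute and a shell command to move; the robot and the scene stay as the last step left them, time stands still between calls to the robot, and variables do not carry over. Pictures are saved under pics/ and viewed, and the job is handed in when it is done.

```bash
ls; mkdir -p pics; python3 - <<'E'
from cell import *
import cv2,numpy as np
print(read_state())
for n in ("side","top"):
    d=get_image(n); cv2.imwrite(f"pics/{n}0.png",d["color"][:,:,::-1]); print(n,d["vfov"],d["cx"],d["cy"],np.round(d["camera_from_world"],4).tolist())
E
```

```text
pics
{'clock': 0.0, 'qpos': array([ 1.05315625,  0.62936581,  0.03843509,  1.51837691, -0.02701989,
        0.99631844, -0.02000696]), 'qd': array([ 0.00023554, -0.00036884, -0.0014502 ,  0.00125959,  0.00026352,
       -0.00072986,  0.00067817]), 'tau': array([ 4.90901439e-04, -5.63400793e+01,  1.22616861e+00, -1.93443775e+01,
        1.08794920e-02,  1.05308407e-02,  1.49110292e-05]), 'eef_pos': array([ 283.56866476, -584.19647805,  241.3733498 ]), 'tool_rot': array([-1.57080279,  0.00195088, -1.11896869]), 'force': array([ 0.17710521, -0.36455146, -0.12203119]), 'torque': array([ 0.00254401, -0.02599445,  0.0082958 ]), 'width': 85.50750758362908}
side 50.3600723756645 329.0840557953594 246.67232232099016 [[-0.961, -0.2764, 0.0056, 526.0139], [-0.1563, 0.5266, -0.8356, 206.8419], [0.2281, -0.8039, -0.5493, 739.382], [0.0, 0.0, 0.0, 1.0]]
top 47.441316988256325 317.48054898099423 236.8434989268463 [[0.0261, -0.9996, -0.0136, -50.8669], [-0.9971, -0.025, -0.0726, 561.1658], [0.0722, 0.0155, -0.9973, 971.6126], [0.0, 0.0, 0.0, 1.0]]
```

View pics/side0.png

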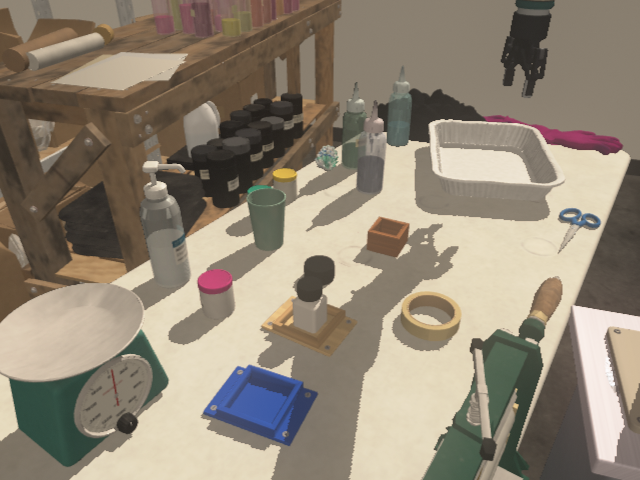

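View pics/top0.png

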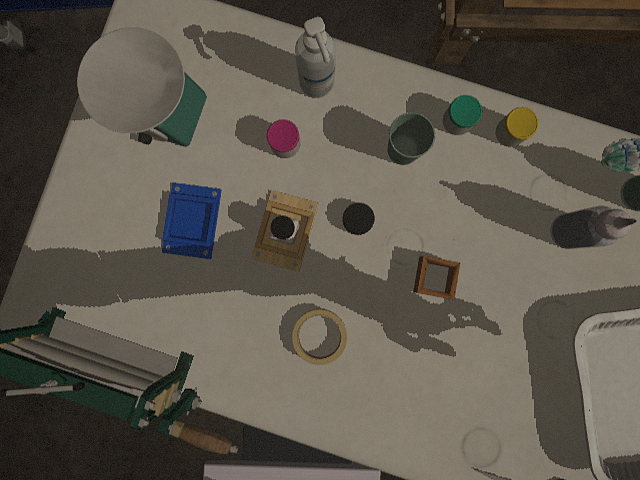

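```bash
python3 - <<'E'
import cv2
a=cv2.imread("pics/top0.png"); b=cv2.imread("pics/side0.png")
c1=cv2.resize(a[180:310,240:480],None,fx=3.2,fy=3.2,interpolation=cv2.INTER_CUBIC); cv2.imwrite("pics/topc.png",cv2.convertScaleAbs(c1,alpha=1.6))
c1=cv2.resize(b[205:365,250:450],None,fx=3.6,fy=3.6,interpolation=cv2.INTER_CUBIC); cv2.imwrite("pics/sidec.png",c1)
E
```

```text
(no output)
```

View pics/topc.png

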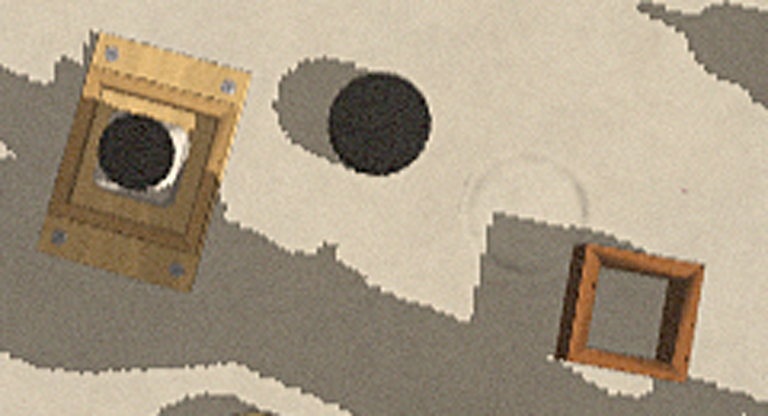

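View pics/sidec.png

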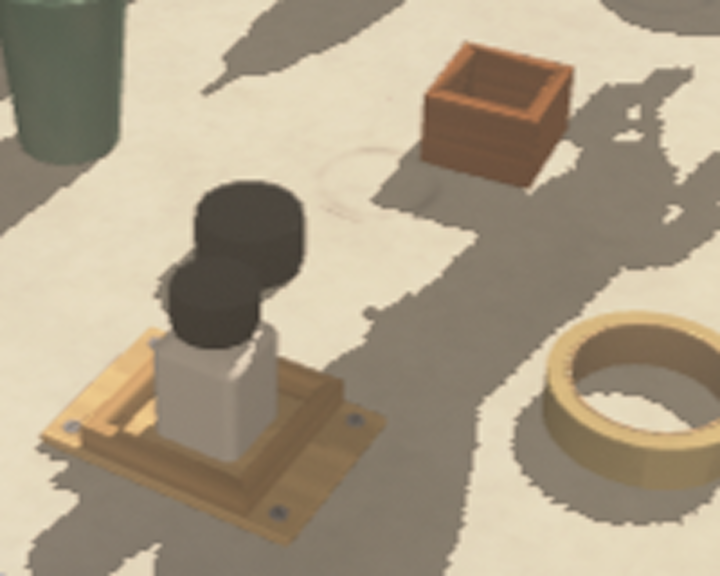

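```bash
cat > h.py <<'E'
import numpy as np, cv2
def ray(d,p,z):
    M=np.array(d["camera_from_world"]);R=M[:3,:3];t=M[:3,3];C=-R.T@t
    f=240/np.tan(np.radians(d["vfov"])/2)
    v=R.T@np.array([(p[0]-d["cx"])/f,(p[1]-d["cy"])/f,1]); s=(z-C[2])/v[2]
    return C+s*v
def proj(d,P):
    M=np.array(d["camera_from_world"]);f=240/np.tan(np.radians(d["vfov"])/2)
    c=M[:3,:3]@np.array(P)+M[:3,3]
    return np.array([f*c[0]/c[2]+d["cx"],f*c[1]/c[2]+d["cy"]])
E
python3 - <<'E'
from cell import *
from h import *
T=get_image("top");S=get_image("side")
for n,d in (("top",T),("side",S)):
    M=np.array(d["camera_from_world"]);print(n,"cam",-M[:3,:3].T@M[:3,3])
def un(p,f,o): return ((p[0]+.5)/f-.5+o[0],(p[1]+.5)/f-.5+o[1])
def rep(name,d,pts,f,o,z):
    P=np.array([ray(d,un(p,f,o),z)[:2] for p in pts]); print(name,P.round(1).tolist(),"mean",P.mean(0).round(1))
    for i in range(4):
        e=P[(i+1)%4]-P[i]; print("   len %.1f ang %.2f"%(np.hypot(*e),np.degrees(np.arctan2(e[1],e[0]))))
to=(240,180);so=(250,205)
rep("sleeve top",T,[(585,243),(705,262),(686,383),(566,363)],3.2,to,46)
rep("sleeve side",S,[(468,41),(574,67),(535,122),(424,94)],3.6,so,46)
rep("base top",T,[(98,30),(250,72),(190,293),(38,250)],3.2,to,6)
rep("base side",S,[(152,327),(386,422),(290,545),(40,437)],3.6,so,6)
for n,d in (("top",T),("side",S)):
    h=cv2.cvtColor(d["color"],cv2.COLOR_RGB2HSV); g=d["color"].max(2)
    m=(g<70).astype(np.uint8)
    cs,_=cv2.findContours(m,cv2.RETR_EXTERNAL,cv2.CHAIN_APPROX_NONE)
    for c in cs:
        (x,y),r=cv2.minEnclosingCircle(c)
        if 100<cv2.contourArea(c)<4000 and 260<x<380 and 190<y<320:
            print(n,"dark",x,y,r,cv2.contourArea(c), cv2.fitEllipse(c),ray(d,(x,y),87)[:2],ray(d,(x,y),22)[:2])
# red-brown sleeve mask top
h=cv2.cvtColor(T["color"],cv2.COLOR_RGB2HSV)
for n,c in (("beaker",(411,138)),("tub",(283,135)),("tape",(320,336))): print(n,ray(T,c,60)[:2])
E
```

```text
top cam [ 490.70628759  -51.82632051 1008.98309429]
side cam [369.20969315 630.90476135 576.02367699]
sleeve top [[532.0, -222.4], [523.2, -288.2], [456.9, -278.3], [466.1, -212.8]] mean [ 494.6 -250.4]
   len 66.4 ang -97.57
   len 67.0 ang 171.54
   len 66.1 ang 82.06
   len 66.6 ang -8.25
sleeve side [[520.5, -286.5], [457.2, -274.7], [468.6, -210.7], [532.2, -221.9]] mean [ 494.6 -248.4]
   len 64.4 ang 169.39
   len 64.9 ang 79.86
   len 64.6 ang -9.95
   len 65.7 ang -100.30
base top [[650.0, 53.6], [627.6, -35.1], [499.3, -4.1], [521.7, 84.0]] mean [574.6  24.6]
   len 91.5 ang -104.16
   len 132.1 ang 166.40
   len 90.9 ang 75.74
   len 131.9 ang -13.32
base side [[625.6, -33.2], [498.8, 2.0], [519.9, 89.5], [647.9, 56.5]] mean [573.   28.7]
   len 131.7 ang 164.48
   len 89.9 ang 76.43
   len 132.2 ang -14.42
   len 92.5 ang -103.94
top dark 284.0 230.5 16.56059455871582 449.5 ((282.9906311035156, 229.004638671875), (22.641389846801758, 29.95174217224121), 143.09205627441406) [566.79221625  19.51243909] [572.15629005  24.54183648]
top dark 357.6492614746094 218.55506896972656 16.54926872253418 773.5 ((357.78369140625, 218.26678466796875), (31.090116500854492, 31.785905838012695), 32.98332977294922) [ 590.21824911 -104.7827868 ] [ 597.23386311 -108.51622869]
beaker [ 738.01647936 -197.22185376]
tub [738.3028154   28.54533261]
tape [388.62207343 -45.89455383]
```

```bash
cat >> h.py <<'E'
def delta(s,x,y,z,yawdeg):
    from scipy.spatial.transform import Rotation as Ro
    R=Ro.from_euler('xyz',s["tool_rot"]);T=Ro.from_euler('xyz',[-np.pi/2,0,np.radians(yawdeg)])
    d=R.inv().apply(np.array([x,y,z])-s["eef_pos"]); r=(R.inv()*T).as_rotvec()
    print("cur",s["clock"],s["eef_pos"].round(1),"yaw",np.degrees(s["tool_rot"][2]).round(2),"w",round(s["width"],1),"F",s["force"].round(1),"\nxyz",d.round(1),"axyz",r.round(4))
E
python3 - <<'E'
from cell import *
from h import *
delta(read_state(),494.6,-249.6,160,-8.8)
T=get_image("top"); print(ray(T,(565,232),0),ray(T,(590,340),0))
E
```

```text
cur 0.2 [ 283.6 -584.4  241.7] yaw -64.12 w 85.0 F [-0.5 -0.4 -0.1] 
xyz [-209.1   82.   336. ] axyz [-6.000e-04 -9.654e-01 -1.100e-03]
[ 584.12635882 -491.79726821    0.        ] [ 388.49194416 -535.59080359    0.        ]
```

```bash
python3 -m jog '[{"x":-26,"y":0,"z":42,"ay":-0.13,"grip":85},{"x":-52,"y":0,"z":84,"ay":-0.26,"grip":85},{"x":-78,"y":5,"z":126,"ay":-0.39,"grip":85},{"x":-104,"y":15,"z":168,"ay":-0.52,"grip":85},{"x":-130,"y":30,"z":210,"ay":-0.64,"grip":85}]'; python3 - <<'E'
from cell import *
from h import *
delta(read_state(),494.6,-249.6,130,-8.8)
E
```

```text
cur 0.25 [ 283.7 -584.5  241.9] yaw -64.12 w 85.5 F [-0.7  0.   0.7] 
xyz [-209.1  112.1  336. ] axyz [-5.000e-04 -9.655e-01 -8.000e-04]$[0]: bad value
```

```bash
python3 -m jog '[{"x":-26,"y":0,"z":42,"ax":0,"ay":-0.13,"az":0,"grip":85},{"x":-52,"y":0,"z":84,"ax":0,"ay":-0.26,"az":0,"grip":85},{"x":-78,"y":5,"z":126,"ax":0,"ay":-0.39,"az":0,"grip":85},{"x":-104,"y":15,"z":168,"ax":0,"ay":-0.52,"az":0,"grip":85},{"x":-130,"y":30,"z":210,"ax":0,"ay":-0.64,"az":0,"grip":85}]'; python3 - <<'E'
from cell import *
from h import *
delta(read_state(),494.6,-249.6,130,-8.8)
E
```

```text
clock: 0.75
eef_pos: [416.3, -376.4, 213.5]
tool_rot: [-1.571, -0.002, -0.474]
force: [0.5, -0.1, -0.5]
width: 84.8
cur 0.75 [ 416.3 -376.4  213.5] yaw -27.15 w 84.8 F [ 0.5 -0.1 -0.5] 
xyz [ 11.6  83.4 148.5] axyz [ 0.0007 -0.3203  0.0023]
```

```bash
python3 -m jog '[{"x":3,"y":20,"z":42,"ax":0,"ay":-0.11,"az":0,"grip":85},{"x":6,"y":45,"z":80,"ax":0,"ay":-0.22,"az":0,"grip":85},{"x":9,"y":65,"z":118,"ax":0,"ay":-0.322,"az":0,"grip":85},{"x":11.6,"y":83,"z":148,"ax":0,"ay":-0.322,"az":0,"grip":85},{"x":11.6,"y":83,"z":148,"ax":0,"ay":-0.322,"az":0,"grip":85}]'; python3 - <<'E'
from cell import *
from h import *
delta(read_state(),494.6,-249.6,27,-8.8)
T=get_image("top"); S=get_image("side")
a=T["color"][:,:,::-1];b=S["color"][:,:,::-1]
cv2.imwrite("pics/s1.png",np.hstack([cv2.resize(a[200:340,360:500],None,fx=2.85,fy=2.85),cv2.resize(b[140:280,320:460],None,fx=2.85,fy=2.85)]))
E
```

```text
clock: 1.25
eef_pos: [495.1, -245.6, 127.8]
tool_rot: [-1.566, 0.002, -0.149]
force: [0.4, -0.2, -0.1]
width: 85.3
cur 1.25 [ 495.1 -245.6  127.8] yaw -8.54 w 85.3 F [ 0.4 -0.2 -0.1] 
xyz [  0.3 100.7  -4.5] axyz [-0.0047  0.0046 -0.0023]
```

View pics/s1.png

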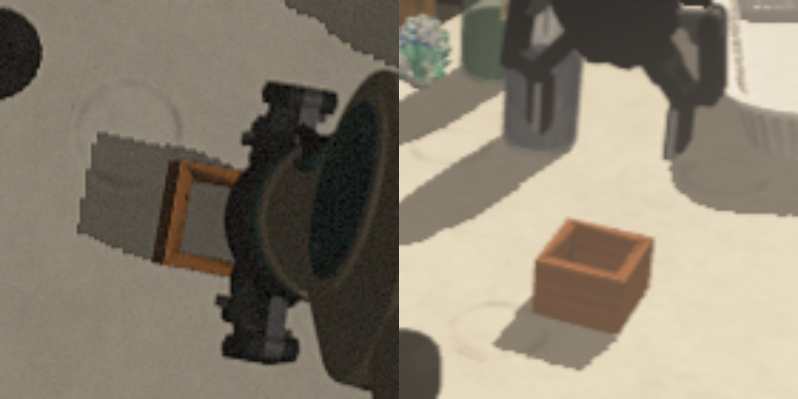

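```bash
python3 -m jog '[{"x":0.3,"y":30,"z":-4,"ax":-0.004,"ay":0.004,"az":-0.002,"grip":85},{"x":0.3,"y":60,"z":-4,"ax":-0.004,"ay":0.004,"az":-0.002,"grip":85},{"x":0.3,"y":68,"z":-4,"ax":-0.004,"ay":0.004,"az":-0.002,"grip":85},{"x":0.3,"y":68,"z":-4,"ax":-0.004,"ay":0.004,"az":-0.002,"grip":85}]'; python3 - <<'E'
from cell import *
from h import *
T=get_image("top"); S=get_image("side")
delta(read_state(),494.6,-249.6,27,-8.8)
a=T["color"][:,:,::-1];b=S["color"][:,:,::-1]
cv2.imwrite("pics/s2.png",np.hstack([cv2.resize(a[200:340,360:500],None,fx=2.85,fy=2.85),cv2.resize(b[140:280,320:460],None,fx=2.85,fy=2.85)]))
E
```

```text
clock: 1.75
eef_pos: [492.0, -256.8, 61.5]
tool_rot: [-1.575, -0.0, -0.163]
force: [0.3, 0.2, 0.7]
width: 84.8
cur 1.85 [ 493.6 -256.8   63.1] yaw -9.29 w 84.8 F [-0.   1.1 -0.4] 
xyz [-0.3 36.   7.4] axyz [ 0.0048 -0.0085  0.0037]
```

View pics/s2.png

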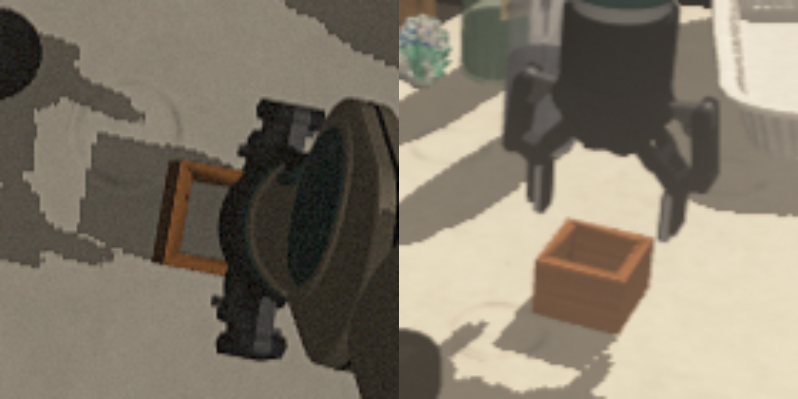

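```bash
python3 -m jog '[{"x":0,"y":0,"z":0,"ax":0,"ay":0,"az":0,"grip":85},{"x":0,"y":0,"z":0,"ax":0,"ay":0,"az":0,"grip":85},{"x":0,"y":0,"z":0,"ax":0,"ay":0,"az":0,"grip":85}]'; python3 - <<'E'
from cell import *
from h import *
delta(read_state(),494.6,-249.6,27,-8.8)
E
```

```text
clock: 2.15
eef_pos: [493.6, -256.0, 62.7]
tool_rot: [-1.575, -0.003, -0.161]
force: [-0.1, -0.3, -0.4]
width: 85.1
cur 2.15 [ 493.6 -256.    62.7] yaw -9.23 w 85.1 F [-0.1 -0.3 -0.4] 
xyz [-0.1 35.7  6.7] axyz [ 0.0044 -0.0075  0.0034]
```

```bash
python3 -m jog '[{"x":0.2,"y":12,"z":6.5,"ax":0.004,"ay":-0.007,"az":0.003,"grip":85},{"x":0.2,"y":28,"z":6.5,"ax":0.004,"ay":-0.007,"az":0.003,"grip":85},{"x":0.2,"y":35.5,"z":6.5,"ax":0.004,"ay":-0.007,"az":0.003,"grip":85},{"x":0.2,"y":35.5,"z":6.5,"ax":0.004,"ay":-0.007,"az":0.003,"grip":85},{"x":0.2,"y":35.5,"z":6.5,"ax":0.004,"ay":-0.007,"az":0.003,"grip":85}]'; python3 - <<'E'
from cell import *
from h import *
T=get_image("top"); S=get_image("side")
delta(read_state(),494.6,-249.6,27,-8.8)
a=T["color"][:,:,::-1];b=S["color"][:,:,::-1]
cv2.imwrite("pics/s3.png",np.hstack([cv2.resize(a[200:340,360:500],None,fx=2.85,fy=2.85),cv2.resize(b[140:280,320:460],None,fx=2.85,fy=2.85)]))
E
```

```text
clock: 2.65
eef_pos: [494.4, -249.4, 26.2]
tool_rot: [-1.571, 0.001, -0.154]
force: [-0.1, 0.1, 0.1]
width: 84.9
cur 2.75 [ 494.8 -249.7   26.7] yaw -8.83 w 84.7 F [-0.3  0.6 -0.3] 
xyz [-0.2 -0.3  0.1] axyz [ 0.0002 -0.0005 -0.0003]
```

View pics/s3.png

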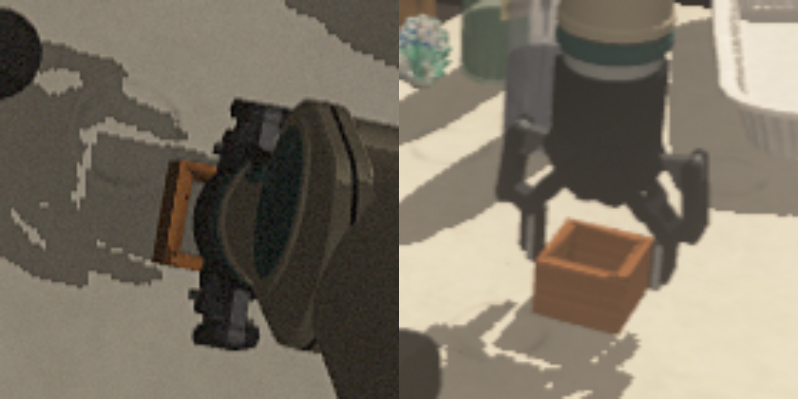

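```bash
python3 -m jog '[{"x":0,"y":0,"z":0,"ax":0,"ay":0,"az":0,"grip":60},{"x":0,"y":0,"z":0,"ax":0,"ay":0,"az":0,"grip":60},{"x":0,"y":0,"z":0,"ax":0,"ay":0,"az":0,"grip":60},{"x":0,"y":0,"z":0,"ax":0,"ay":0,"az":0,"grip":60},{"x":0,"y":0,"z":0,"ax":0,"ay":0,"az":0,"grip":60}]';python3 -m jog '[{"x":0,"y":0,"z":0,"ax":0,"ay":0,"az":0,"grip":55},{"x":0,"y":0,"z":0,"ax":0,"ay":0,"az":0,"grip":55}]'; python3 - <<'E'
from cell import *
from h import *
T=get_image("top"); S=get_image("side")
delta(read_state(),494.6,-249.6,27,-8.8)
a=T["color"][:,:,::-1];b=S["color"][:,:,::-1]
cv2.imwrite("pics/s4.png",np.hstack([cv2.resize(a[200:340,360:500],None,fx=2.85,fy=2.85),cv2.resize(b[140:280,320:460],None,fx=2.85,fy=2.85)]))
E
```

```text
clock: 3.25
eef_pos: [494.9, -249.8, 27.3]
tool_rot: [-1.571, -0.0, -0.154]
force: [-1.0, -0.1, 6.5]
width: 65.0
clock: 3.45
eef_pos: [494.9, -249.8, 27.3]
tool_rot: [-1.571, -0.0, -0.154]
force: [-0.7, -0.5, 5.2]
width: 64.7
cur 3.55 [ 495.  -249.8   27.3] yaw -8.83 w 64.9 F [-1.1 -0.2  5.4] 
xyz [-0.4  0.3  0.1] axyz [ 0.0004 -0.0005  0.0004]
```

View pics/s4.png

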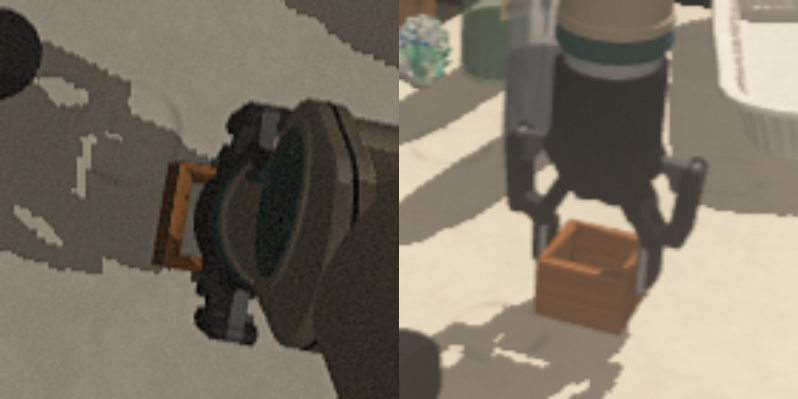

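```bash
python3 -m jog '[{"x":0,"y":-20,"z":0,"ax":0,"ay":0,"az":0,"grip":55},{"x":0,"y":-55,"z":0,"ax":0,"ay":0,"az":0,"grip":55},{"x":0,"y":-95,"z":0,"ax":0,"ay":0,"az":0,"grip":55},{"x":0,"y":-123,"z":0,"ax":0,"ay":0,"az":0,"grip":55},{"x":0,"y":-123,"z":0,"ax":0,"ay":0,"az":0,"grip":55}]'; python3 - <<'E'
from cell import *
from h import *
delta(read_state(),573.8,26,150,-13.7)
E
```

```text
clock: 4.05
eef_pos: [497.0, -250.7, 153.3]
tool_rot: [-1.573, -0.007, -0.154]
force: [1.1, 0.2, -1.3]
width: 65.3
cur 4.05 [ 497.  -250.7  153.3] yaw -8.84 w 65.3 F [ 1.1  0.2 -1.3] 
xyz [ 33.4   2.9 285.2] axyz [0.0019 0.0848 0.0068]
```

```bash
python3 -m jog '[{"x":3,"y":0,"z":25,"ax":0,"ay":0.01,"az":0,"grip":55},{"x":8,"y":0,"z":65,"ax":0,"ay":0.02,"az":0,"grip":55},{"x":13,"y":0,"z":110,"ax":0,"ay":0.035,"az":0,"grip":55},{"x":18,"y":0,"z":155,"ax":0,"ay":0.05,"az":0,"grip":55},{"x":24,"y":0,"z":200,"ax":0,"ay":0.065,"az":0,"grip":55}]';  python3 -m jog '[{"x":5,"y":0,"z":40,"ax":0,"ay":0.01,"az":0,"grip":55},{"x":8,"y":0,"z":70,"ax":0,"ay":0.02,"az":0,"grip":55},{"x":10,"y":0,"z":85,"ax":0,"ay":0.02,"az":0,"grip":55},{"x":10,"y":0,"z":85,"ax":0,"ay":0.02,"az":0,"grip":55},{"x":10,"y":0,"z":85,"ax":0,"ay":0.02,"az":0,"grip":55}]'; python3 - <<'E'
from cell import *
from h import *
T=get_image("top"); S=get_image("side")
delta(read_state(),573.8,26,150,-13.7)
a=T["color"][:,:,::-1];b=S["color"][:,:,::-1]
cv2.imwrite("pics/s5.png",np.hstack([cv2.resize(a[160:300,210:350],None,fx=2.85,fy=2.85),cv2.resize(b[200:360,240:400],None,fx=2.5,fy=2.5)[:399]]))
E
```

```text
clock: 4.55
eef_pos: [548.3, -54.1, 148.4]
tool_rot: [-1.571, 0.003, -0.22]
force: [1.0, 0.6, -1.6]
width: 64.9
clock: 5.05
eef_pos: [576.3, 23.0, 148.7]
tool_rot: [-1.573, 0.002, -0.24]
force: [-0.9, -0.1, -1.0]
width: 65.0
cur 5.15 [576.4  22.2 149. ] yaw -13.89 w 64.7 F [ 0.2 -0.7 -1.3] 
xyz [-3.5 -1.   3.1] axyz [ 0.0022 -0.0032 -0.0018]
```

View pics/s5.png

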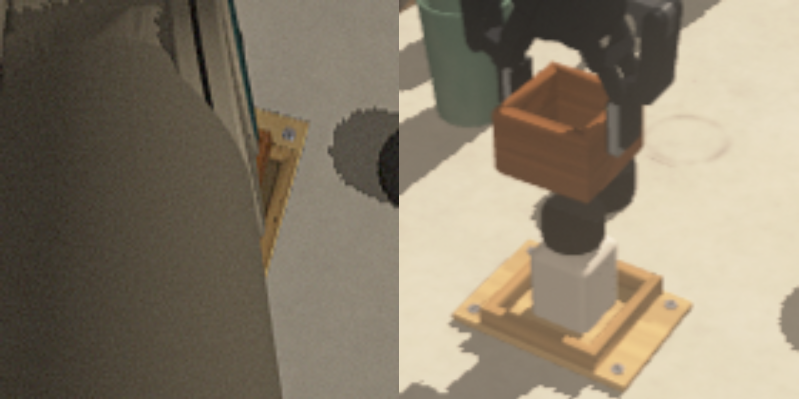

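```bash
python3 - <<'E'
from cell import *
from h import *
S=get_image("side")
b=S["color"][:,:,::-1]; np.save("S5.npy",S["color"])
delta(read_state(),573.8,26,150,-13.7)
cv2.imwrite("pics/s6.png",cv2.resize(b[215:295,260:350],None,fx=7,fy=7,interpolation=cv2.INTER_CUBIC))
cv2.imwrite("pics/s7.png",cv2.resize(b[265:360,255:355],None,fx=6,fy=6,interpolation=cv2.INTER_CUBIC))
E
```

```text
cur 5.2 [576.6  22.4 149.1] yaw -13.89 w 64.9 F [ 0.  -1.2 -0.6] 
xyz [-3.6 -0.9  2.8] axyz [ 0.0017 -0.0033 -0.0015]
```

View pics/s6.png

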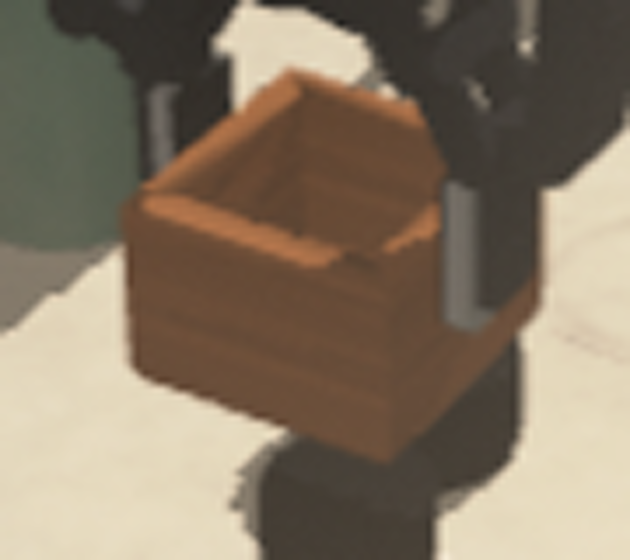

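View pics/s7.png

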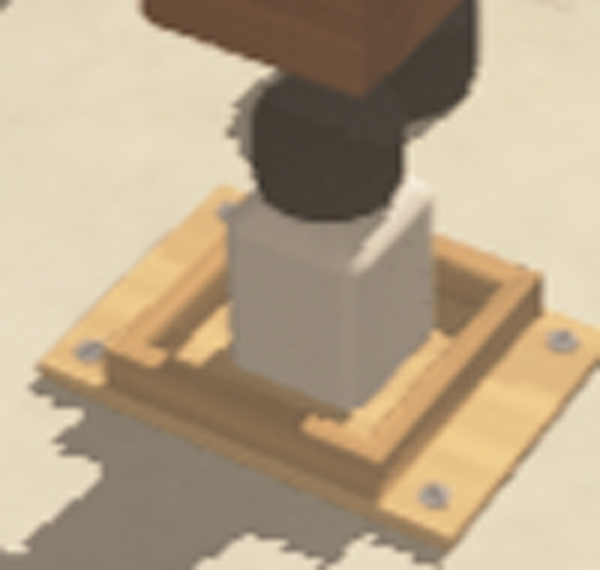

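```bash
cat > fit.py <<'E'
from h import *
from scipy.optimize import least_squares
def un(p,f,o): return np.array([(p[0]+.5)/f-.5+o[0],(p[1]+.5)/f-.5+o[1]])
def fit(d,name,loc,pix,x0,yaw=None):
    def res(v):
        y=np.radians(v[2] if yaw is None else yaw);c,s=np.cos(y),np.sin(y)
        return np.concatenate([proj(d,[v[0]+c*l[0]-s*l[1],v[1]+s*l[0]+c*l[1],l[2]])-p for l,p in zip(loc,pix)])
    r=least_squares(res,x0 if yaw is None else x0[:2]); print(name,r.x.round(2),"res",r.fun.round(1)); return r.x
E
python3 - <<'E'
from cell import *
from fit import *
S=get_image("side")
o=(255,265);u=lambda p:un(p,6,o)
# holder-frame local corners; camera at +y: image left = +x, front= +y?  
W,D=66,46
pl=[(-W,D,6),(W,D,6),(W,-D,6)]
# image: left corner = (+x? )
for k in [(1,1)]:
    pass
for nm,l in dict(L=(-W,D),A=(W,D),B=(W,-D),C=(-W,-D)).items():
    y=np.radians(-13.9);c,s=np.cos(y),np.sin(y)
    p=proj(S,[573+c*l[0]-s*l[1],28+s*l[0]+c*l[1],6]); print(nm,l,((p-np.array(o)+.5)*6-.5).round())
E
```

```text
L (-66, 46) [454. 546.]
A (66, 46) [ 36. 369.]
B (66, -46) [222. 186.]
C (-66, -46) [619. 338.]
```

```bash
python3 - <<'E'
from cell import *
from fit import *
S=get_image("side")
u=lambda p:un(p,6,(255,265)); w=lambda p:un(p,7,(260,215)); v=lambda p:un(p,3.6,(250,205))
fit(S,"plate",[(-66,46,6),(66,46,6),(66,-46,6),(-66,-46,6)],[u((450,547)),u((38,368)),u((225,186)),v((386,422))],[573,28,-14])
fit(S,"frame",[(44,44,20),(-44,44,20),(-44,-44,20)],[u((107,352)),u((380,464)),u((542,276))],[573,28,-14])
fit(S,"jar",[(22,22,25),(-22,22,25),(-22,-22,25)][:0]+[(-22,22,6)],[u((352,412))],[573,28,-14],-13.9)
for zz in (0,):
  zt=149.0-27.3
  fit(S,"sleeve",[(33,33,zt+46),(33,-33,zt+46),(33,33,zt),(-33,33,zt),(-33,33,zt+46)],[w((128,203)),w((293,68)),w((133,378)),w((390,462)),w((400,268))],[573,28,-14])
  fit(S,"sleeve fixyaw",[(33,33,zt+46),(33,-33,zt+46),(33,33,zt),(-33,33,zt),(-33,33,zt+46)],[w((128,203)),w((293,68)),w((133,378)),w((390,462)),w((400,268))],[573,28,-14],-13.9)
# cap axis: top ellipse / sides at z~70
for z in (70,): print("cap mid", ray(S,u((327,150)),76))
# initial sleeve
fit(S,"sleeve0",[(33,-33,46),(-33,-33,46),(-33,33,46),(33,33,46)],[v((468,41)),v((574,67)),v((535,122)),v((424,94))],[494,-249,-9])
E
```

```text
plate [573.18  28.47 -14.71] res [-0.2  0.2 -0.5 -0.1 -0.1  0.1  0.8 -0.4]
frame [573.88  26.84 -13.94] res [-0.9 -0.3  0.4  0.5  0.5 -0.4]
jar [576.1   21.95] res [0. 0.]
sleeve [575.21  19.74 -12.68] res [-0.5 -0.9 -0.7 -1.5  0.3 -0.5  1.2  0.3 -0.5  2.2]
sleeve fixyaw [574.81  19.95] res [-0.4 -1.1  0.2 -1.5  0.4 -0.7  0.8  0.6 -0.9  2.4]
cap mid [573.00785777  26.69672     76.        ]
sleeve0 [ 494.65 -248.55  -10.36] res [-0.3 -0.1  0.5 -0.   0.2  0.2 -0.4 -0.1]
```

```bash
python3 -m jog '[{"x":-1.5,"y":10,"z":1,"ax":0.001,"ay":-0.002,"az":-0.001,"grip":55},{"x":-3.4,"y":20,"z":2.6,"ax":0.001,"ay":-0.002,"az":-0.001,"grip":55},{"x":-3.4,"y":28,"z":2.6,"ax":0.001,"ay":-0.002,"az":-0.001,"grip":55},{"x":-3.4,"y":28,"z":2.6,"ax":0.001,"ay":-0.002,"az":-0.001,"grip":55},{"x":-3.4,"y":28,"z":2.6,"ax":0.001,"ay":-0.002,"az":-0.001,"grip":55}]'; python3 - <<'E'
from cell import *
from h import *
S=get_image("side")
b=S["color"][:,:,::-1]
delta(read_state(),573.9,25.8,110,-13.8)
cv2.imwrite("pics/s8.png",cv2.resize(b[235:355,255:365],None,fx=5,fy=5,interpolation=cv2.INTER_CUBIC))
E
```

```text
clock: 5.8
eef_pos: [574.3, 28.6, 120.9]
tool_rot: [-1.57, 0.001, -0.237]
force: [0.4, -0.2, -0.8]
width: 64.8
cur 5.85 [574.6  28.6 121.2] yaw -13.57 w 65.1 F [ 0.8  0.3 -0.6] 
xyz [-0.  11.2 -2.9] axyz [-0.0009  0.004   0.    ]
```

View pics/s8.png

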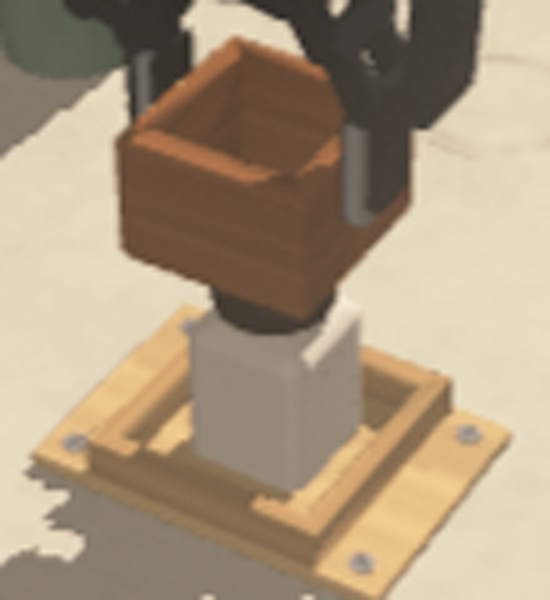

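```bash
python3 - <<'E'
from cell import *
from fit import *
S=get_image("side")
delta(read_state(),573.9,25.8,110,-13.8)
u=lambda p:un(p,5,(255,235))
zt=121-27.3
fit(S,"sleeve",[(33,33,zt+46),(33,-33,zt+46),(33,33,zt),(-33,33,zt),(-33,-33,zt)],[u((118,150)),u((237,37)),u((122,251)),u((305,322)),u((409,205))],[573,28,-14],-13.6)
fit(S,"frame",[(44,44,20),(-44,44,20),(-44,-44,20),(-66,46,6),(66,46,6),(-66,-46,6)],[u((90,450)),u((318,543)),u((451,384)),u((375,600)),u((31,457)),u((511,437))],[573,28,-14],-13.8)
print("cap", ray(S,u((272,325)),65), "cap bottom front row")
for P in [(573.9,26,65)]:
    print(proj(S,P))
E
```

```text
cur 5.9 [574.8  28.6 121.5] yaw -13.58 w 65.1 F [-0.6 -0.4 -1.1] 
xyz [-0.2 11.5 -2.9] axyz [-0.001   0.0039  0.0005]
sleeve [572.79  28.86] res [-0.6 -2.9 -0.7 -1.   0.1  1.4  0.3  0.9  1.   1.2]
frame [573.38  28.7 ] res [-1.2 -0.8  0.1  0.   0.6 -0.5  0.4  1.2 -0.6  0.4  0.6 -1. ]
cap [569.78422404  37.65930042  65.        ] cap bottom front row
[308.79511609 294.67375724]
```

```bash
python3 - <<'E'
from cell import *
from fit import *
S=get_image("side")
u=lambda p:un(p,5,(255,235))
cv2.imwrite("pics/s9.png",cv2.resize(S["color"][235:310,270:345,::-1],None,fx=8,fy=8,interpolation=cv2.INTER_NEAREST))
for zt in (93.2,94.2):
  fit(S,"sleeve",[(33,-33,zt+46),(33,33,zt+2),(-33,33,zt+2),(-33,-33,zt+2)],[u((237,37)),u((122,251)),u((305,322)),u((409,205))],[573,28,-14],-13.6)
E
```

```text
sleeve [573.14  28.53] res [-0.9 -0.9 -0.1  0.5  0.1 -0.1  0.8  0.3]
sleeve [572.72  29.79] res [-0.9 -1.  -0.2  0.5  0.2 -0.   0.9  0.3]
```

View pics/s9.png

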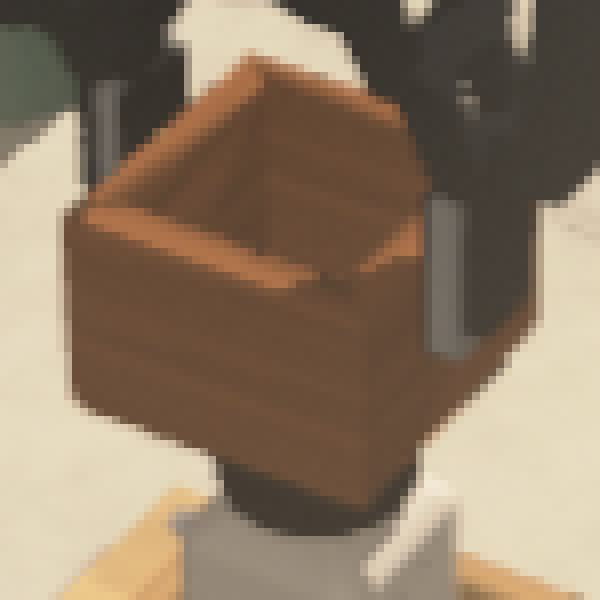

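```bash
python3 -m jog '[{"x":0,"y":5,"z":-0.7,"ax":-0.001,"ay":0.003,"az":0,"grip":55},{"x":0,"y":10,"z":-0.7,"ax":-0.001,"ay":0.003,"az":0,"grip":55},{"x":0,"y":16,"z":-0.7,"ax":-0.001,"ay":0.003,"az":0,"grip":55},{"x":0,"y":16,"z":-0.7,"ax":-0.001,"ay":0.003,"az":0,"grip":55}]'; python3 - <<'E'
from cell import *
from h import *
S=get_image("side")
b=S["color"][:,:,::-1]
delta(read_state(),574.8,27.9,90,-13.8)
cv2.imwrite("pics/s10.png",cv2.resize(b[235:355,255:365],None,fx=5,fy=5,interpolation=cv2.INTER_CUBIC))
E
```

```text
clock: 6.35
eef_pos: [573.5, 27.7, 104.3]
tool_rot: [-1.572, 0.002, -0.24]
force: [-0.5, 0.8, -1.1]
width: 64.9
cur 6.4 [573.8  27.8 104.7] yaw -13.75 w 65.0 F [ 0.7  0.2 -0.1] 
xyz [ 1.  14.7  0.4] axyz [ 0.0006  0.0009 -0.0013]
```

View pics/s10.png

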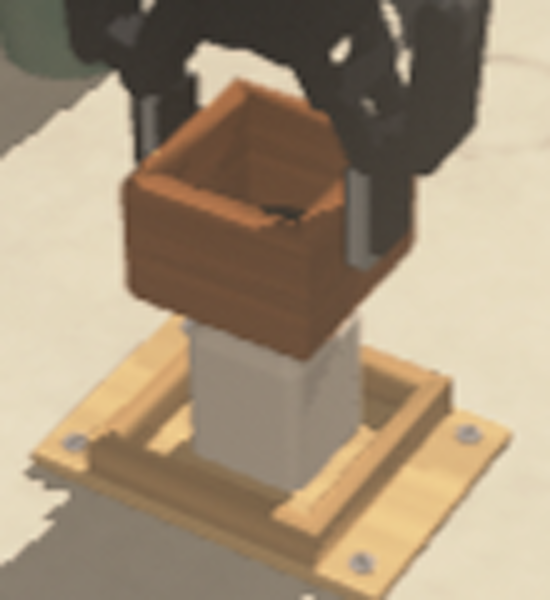

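```bash
python3 -m jog '[{"x":0.8,"y":5,"z":0,"ax":0,"ay":0,"az":-0.001,"grip":55},{"x":0.8,"y":10,"z":0,"ax":0,"ay":0,"az":-0.001,"grip":55},{"x":0.8,"y":14,"z":0,"ax":0,"ay":0,"az":-0.001,"grip":55},{"x":0.8,"y":14,"z":0,"ax":0,"ay":0,"az":-0.001,"grip":55}]';python3 -m jog '[{"x":0,"y":3,"z":0,"ax":0,"ay":0,"az":0,"grip":55},{"x":0,"y":6,"z":0,"ax":0,"ay":0,"az":0,"grip":55},{"x":0,"y":8,"z":0,"ax":0,"ay":0,"az":0,"grip":55},{"x":0,"y":8,"z":0,"ax":0,"ay":0,"az":0,"grip":55}]'; python3 - <<'E'
from cell import *
from h import *
S=get_image("side")
b=S["color"][:,:,::-1]
delta(read_state(),574.8,27.9,90,-13.8)
cv2.imwrite("pics/s11.png",cv2.resize(b[235:355,255:365],None,fx=5,fy=5,interpolation=cv2.INTER_CUBIC))
E
```

```text
clock: 6.8
eef_pos: [574.6, 27.6, 90.6]
tool_rot: [-1.571, 0.0, -0.24]
force: [-0.4, -0.5, -1.1]
width: 65.0
clock: 7.2
eef_pos: [575.0, 27.6, 83.1]
tool_rot: [-1.571, -0.001, -0.24]
force: [0.0, -0.2, -1.5]
width: 64.9
cur 7.25 [575.   27.8  83.2] yaw -13.75 w 65.0 F [ 0.5 -0.7 -1.8] 
xyz [-0.3 -6.8  0.1] axyz [-0.      0.0008  0.0008]
```

View pics/s11.png

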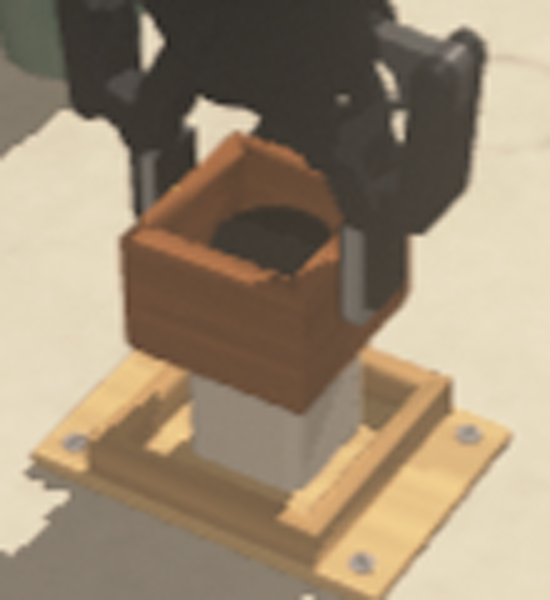

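```bash
python3 -m jog '[{"x":0,"y":3,"z":0,"ax":0,"ay":0,"az":0,"grip":55},{"x":0,"y":6,"z":0,"ax":0,"ay":0,"az":0,"grip":55},{"x":0,"y":9,"z":0,"ax":0,"ay":0,"az":0,"grip":55},{"x":0,"y":12,"z":0,"ax":0,"ay":0,"az":0,"grip":55},{"x":0,"y":12,"z":0,"ax":0,"ay":0,"az":0,"grip":55}]';python3 -m jog '[{"x":0,"y":3,"z":0,"ax":0,"ay":0,"az":0,"grip":55},{"x":0,"y":6,"z":0,"ax":0,"ay":0,"az":0,"grip":55},{"x":0,"y":9,"z":0,"ax":0,"ay":0,"az":0,"grip":55},{"x":0,"y":12,"z":0,"ax":0,"ay":0,"az":0,"grip":55},{"x":0,"y":12,"z":0,"ax":0,"ay":0,"az":0,"grip":55}]'; python3 - <<'E'
from cell import *
from h import *
S=get_image("side")
b=S["color"][:,:,::-1]
delta(read_state(),574.8,27.9,90,-13.8)
cv2.imwrite("pics/s12.png",cv2.resize(b[235:355,255:365],None,fx=5,fy=5,interpolation=cv2.INTER_CUBIC))
E
```

```text
clock: 7.75
eef_pos: [574.9, 27.7, 70.7]
tool_rot: [-1.571, -0.0, -0.24]
force: [-0.5, -1.2, -0.4]
width: 64.9
clock: 8.25
eef_pos: [574.9, 27.9, 58.8]
tool_rot: [-1.571, -0.0, -0.24]
force: [-0.7, -1.2, -1.1]
width: 64.7
cur 8.3 [574.9  28.   59. ] yaw -13.74 w 64.9 F [-0.8 -1.5 -1.2] 
xyz [ -0.1 -31.   -0.2] axyz [-0.0003  0.001   0.0004]
```

View pics/s12.png

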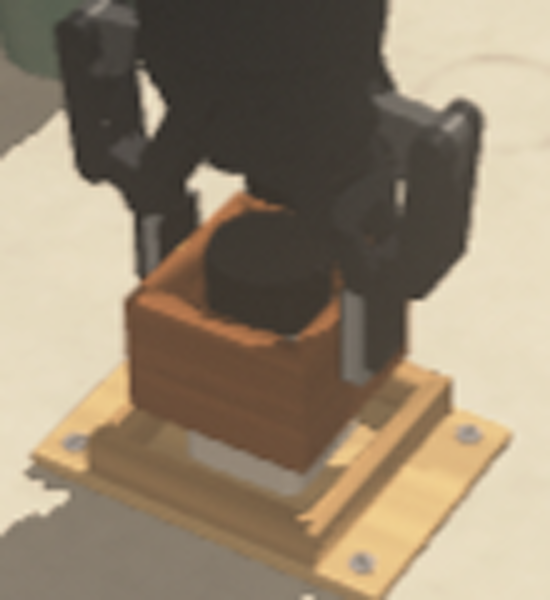

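```bash
python3 - <<'E'
from cell import *
from fit import *
S=get_image("side")
u=lambda p:un(p,5,(255,235))
zt=31.7
fit(S,"sleeve",[(33,33,zt+2),(-33,33,zt+2),(-33,-33,zt+2),(33,33,zt+46)],[u((134,400)),u((305,472)),u((406,365)),u((128,298))],[573,28,-14],-13.7)
fit(S,"frame",[(44,44,20),(-44,44,20),(-44,-44,20),(-66,46,6),(66,46,6),(-66,-46,6)],[u((90,450)),u((318,543)),u((451,384)),u((375,600)),u((31,457)),u((511,437))],[573,28,-14],-13.7)
cv2.imwrite("pics/s13.png",cv2.resize(S["color"][285:355,265:350,::-1],None,fx=8,fy=8,interpolation=cv2.INTER_CUBIC))
E
```

```text
sleeve [573.22  28.13] res [-0.6  0.9  0.5  0.7  0.9 -1.7 -0.7 -0.2]
frame [573.42  28.73] res [-1.2 -0.7  0.2  0.   0.6 -0.5  0.5  1.2 -0.6  0.5  0.6 -1. ]
```

View pics/s13.png

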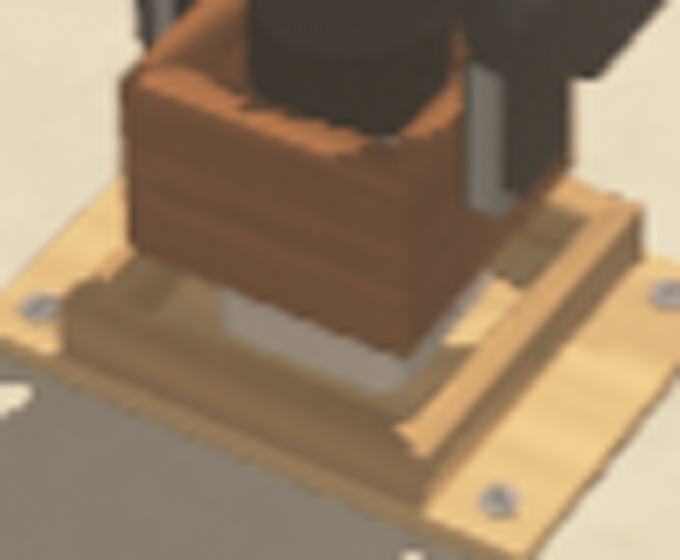

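```bash
python3 -m jog '[{"x":0,"y":3,"z":0.2,"ax":0,"ay":0,"az":0,"grip":55},{"x":0,"y":6,"z":0.2,"ax":0,"ay":0,"az":0,"grip":55},{"x":0,"y":9,"z":0.2,"ax":0,"ay":0,"az":0,"grip":55},{"x":0,"y":11,"z":0.2,"ax":0,"ay":0,"az":0,"grip":55},{"x":0,"y":13,"z":0.2,"ax":0,"ay":0,"az":0,"grip":55}]';python3 -m jog '[{"x":0,"y":2,"z":0,"ax":0,"ay":0,"az":0,"grip":55},{"x":0,"y":4,"z":0,"ax":0,"ay":0,"az":0,"grip":55},{"x":0,"y":5,"z":0,"ax":0,"ay":0,"az":0,"grip":55},{"x":0,"y":5,"z":0,"ax":0,"ay":0,"az":0,"grip":55}]'; python3 - <<'E'
from cell import *
from h import *
S=get_image("side")
delta(read_state(),574.8,27.9,33,-13.8)
cv2.imwrite("pics/s14.png",cv2.resize(S["color"][275:355,260:350,::-1],None,fx=7,fy=7,interpolation=cv2.INTER_CUBIC))
E
```

```text
clock: 8.85
eef_pos: [575.2, 28.0, 46.1]
tool_rot: [-1.571, -0.001, -0.24]
force: [-0.7, -0.8, -0.8]
width: 64.9
clock: 9.25
eef_pos: [575.1, 27.5, 41.3]
tool_rot: [-1.571, -0.001, -0.24]
force: [-0.0, -2.2, -1.0]
width: 65.0
cur 9.3 [575.2  27.5  41.3] yaw -13.78 w 65.0 F [-0.8 -1.1 -0.3] 
xyz [-0.5  8.3  0.3] axyz [0.0004 0.0004 0.001 ]
```

View pics/s14.png

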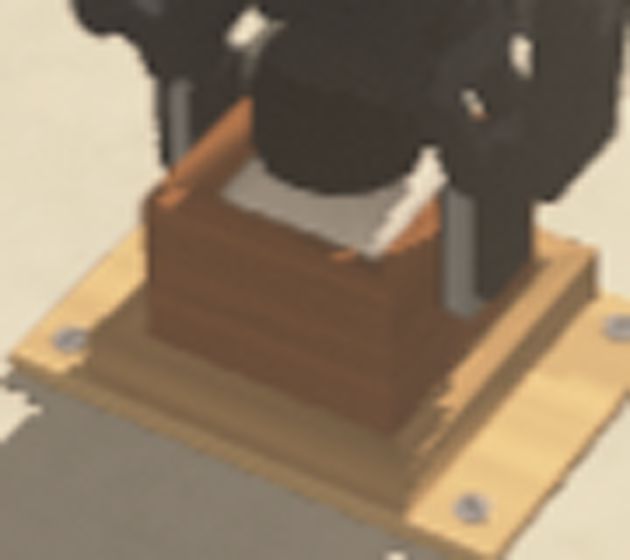

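```bash
python3 -m jog '[{"x":0,"y":2,"z":0,"ax":0,"ay":0,"az":0,"grip":55},{"x":0,"y":4,"z":0,"ax":0,"ay":0,"az":0,"grip":55},{"x":0,"y":6,"z":0,"ax":0,"ay":0,"az":0,"grip":55},{"x":0,"y":8,"z":0,"ax":0,"ay":0,"az":0,"grip":55},{"x":0,"y":8,"z":0,"ax":0,"ay":0,"az":0,"grip":55}]'; python3 - <<'E'
from cell import *
from h import *
S=get_image("side")
delta(read_state(),574.8,27.9,33,-13.8)
cv2.imwrite("pics/s15.png",cv2.resize(S["color"][275:355,260:350,::-1],None,fx=7,fy=7,interpolation=cv2.INTER_CUBIC))
E
```

```text
clock: 9.8
eef_pos: [574.9, 27.0, 33.3]
tool_rot: [-1.572, -0.0, -0.241]
force: [-1.4, -5.2, 3.6]
width: 64.6
cur 9.85 [574.8  27.   33.3] yaw -13.8 w 64.6 F [-1.5 -4.2  4. ] 
xyz [-0.2  0.3  0.9] axyz [0.0012 0.0001 0.0004]
```

View pics/s15.png

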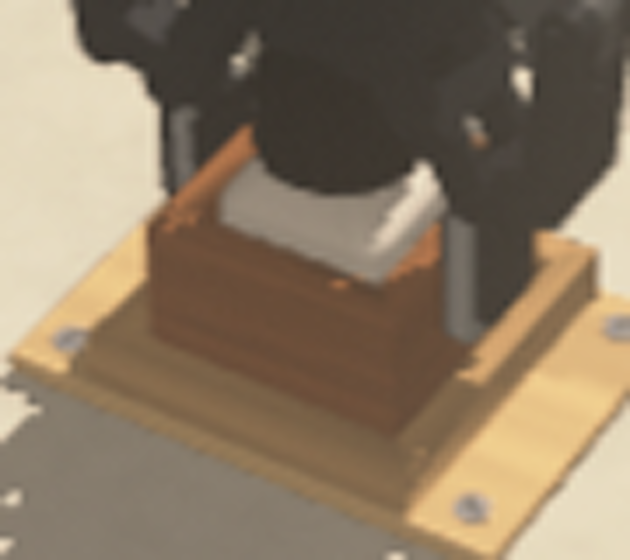

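```bash
python3 -m jog '[{"x":0,"y":1,"z":0.4,"ax":0,"ay":0,"az":0,"grip":55},{"x":0,"y":1.5,"z":0.4,"ax":0,"ay":0,"az":0,"grip":55},{"x":0,"y":1.5,"z":0.4,"ax":0,"ay":0,"az":0,"grip":55}]'
```

```text
clock: 10.15
eef_pos: [574.8, 27.0, 33.3]
tool_rot: [-1.573, -0.001, -0.241]
force: [-5.0, -6.0, 15.9]
width: 64.9
```

```bash
python3 -m jog '[{"x":0,"y":-1.5,"z":0,"ax":0,"ay":0,"az":0,"grip":70},{"x":0,"y":-1.5,"z":0,"ax":0,"ay":0,"az":0,"grip":85},{"x":0,"y":-1.5,"z":0,"ax":0,"ay":0,"az":0,"grip":85},{"x":0,"y":-1.5,"z":0,"ax":0,"ay":0,"az":0,"grip":85},{"x":0,"y":-1.5,"z":0,"ax":0,"ay":0,"az":0,"grip":85}]';python3 -m jog '[{"x":0,"y":0,"z":0,"ax":0,"ay":0,"az":0,"grip":85},{"x":0,"y":-5,"z":0,"ax":0,"ay":0,"az":0,"grip":85},{"x":0,"y":-15,"z":0,"ax":0,"ay":0,"az":0,"grip":85},{"x":0,"y":-35,"z":0,"ax":0,"ay":0,"az":0,"grip":85},{"x":0,"y":-50,"z":0,"ax":0,"ay":0,"az":0,"grip":85}]'; python3 - <<'E'
from cell import *
from fit import *
S=get_image("side")
delta(read_state(),574.8,27.9,66,-50)
cv2.imwrite("pics/s16.png",cv2.resize(S["color"][255:355,255:355,::-1],None,fx=6,fy=6,interpolation=cv2.INTER_CUBIC))
E
```

```text
clock: 10.65
eef_pos: [575.3, 28.7, 33.1]
tool_rot: [-1.571, -0.001, -0.24]
force: [0.2, -0.7, 0.1]
width: 85.1
clock: 11.15
eef_pos: [575.7, 28.3, 85.0]
tool_rot: [-1.57, -0.002, -0.24]
force: [0.0, -0.2, -0.4]
width: 84.7
cur 11.2 [577.2  28.4  87.2] yaw -13.76 w 85.0 F [0.6 0.1 1. ] 
xyz [-2.4 21.2 -1.1] axyz [-0.0034  0.6325  0.0053]
```

View pics/s16.png

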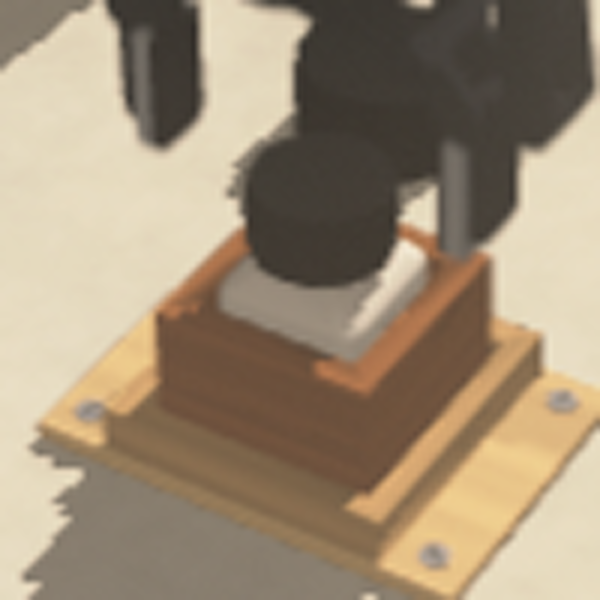

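```bash
python3 - <<'E'
from cell import *
from fit import *
S=get_image("side")
u=lambda p:un(p,6,(255,265-10))
for z in (52,56): fit(S,"sleeve%d"%z,[(33,33,z),(-33,33,z),(-33,-33,z)],[u((159,312)),u((362,394)),u((492,257))],[573,28],-13.7)
# cap by bounding: project cylinder outline at candidate, compare extents
m=(S["color"].max(2)<75).astype(np.uint8)
# columns at row of cap mid and lowest row
r=[int(u((0,y))[1]) for y in (200,215,230)]
for y in r:
    xs=np.where(m[y,290:326])[0]+290; print(y,xs.min(),xs.max())
col=m[:,308]; ys=np.where(col[270:310])[0]+270; print("col308",ys.min(),ys.max())
a=np.linspace(0,2*np.pi,60)
for c in [(573.4,28.0),(574.8,27.9),(573.4,30)]:
    P=np.array([proj(S,[c[0]+20*np.cos(t),c[1]+20*np.sin(t),z]) for t in a for z in (65,87)])
    print(c,P.min(0).round(1),P.max(0).round(1))
E
```

```text
sleeve52 [573.63  27.77] res [-1.  -0.   0.9  0.3  0.1 -0.4]
sleeve56 [572.14  32.23] res [-1.2 -0.1  0.9  0.4  0.3 -0.5]
287 296 320
290 296 320
292 297 320
col308 270 301
(573.4, 28.0) [295.7 276.8] [321.3 303.6]
(574.8, 27.9) [294.9 276.7] [320.5 303.4]
(573.4, 30) [295.3 277.6] [320.9 304.3]
```

```bash
python3 -m jog '[{"x":-0.5,"y":0,"z":0,"ax":0,"ay":0.13,"az":0,"grip":85},{"x":-1,"y":0,"z":-1,"ax":0,"ay":0.26,"az":0.002,"grip":85},{"x":-2,"y":0,"z":-1.5,"ax":0,"ay":0.39,"az":0.002,"grip":85},{"x":-2,"y":0,"z":-1.5,"ax":-0.002,"ay":0.52,"az":0.003,"grip":85},{"x":-2,"y":0,"z":-1.5,"ax":-0.002,"ay":0.632,"az":0.003,"grip":85}]';python3 -m jog '[{"x":0,"y":0,"z":0,"ax":0,"ay":0,"az":0,"grip":85},{"x":0,"y":0,"z":0,"ax":0,"ay":0,"az":0,"grip":85}]'; python3 - <<'E'
from cell import *
from fit import *
delta(read_state(),575.2,27.2,66,-50)
E
```

```text
clock: 11.75
eef_pos: [572.7, 27.3, 83.1]
tool_rot: [-1.573, 0.002, -0.877]
force: [0.2, 0.2, -0.8]
width: 85.1
clock: 11.95
eef_pos: [572.7, 27.3, 83.1]
tool_rot: [-1.573, 0.001, -0.869]
force: [0.2, 0.3, -0.2]
width: 84.8
cur 11.95 [572.7  27.3  83.1] yaw -49.8 w 84.8 F [ 0.2  0.3 -0.2] 
xyz [ 1.7 17.1  1.8] axyz [ 0.0026  0.0036 -0.0014]
```

```bash
python3 -m jog '[{"x":1.7,"y":6,"z":1.8,"ax":0.002,"ay":0,"az":-0.001,"grip":85},{"x":1.7,"y":12,"z":1.8,"ax":0.002,"ay":0,"az":-0.001,"grip":85},{"x":1.7,"y":16.5,"z":1.8,"ax":0.002,"ay":0,"az":-0.001,"grip":85},{"x":1.7,"y":16.5,"z":1.8,"ax":0.002,"ay":0,"az":-0.001,"grip":85},{"x":1.7,"y":16.5,"z":1.8,"ax":0.002,"ay":0,"az":-0.001,"grip":85}]'; python3 - <<'E'
from cell import *
from fit import *
S=get_image("side")
delta(read_state(),575.2,27.2,66,-50)
cv2.imwrite("pics/s17.png",cv2.resize(S["color"][255:355,255:355,::-1],None,fx=6,fy=6,interpolation=cv2.INTER_CUBIC))
E
```

```text
clock: 12.45
eef_pos: [575.2, 27.0, 66.5]
tool_rot: [-1.571, 0.001, -0.872]
force: [0.2, -0.5, -1.0]
width: 84.9
cur 12.5 [575.4  27.1  66.8] yaw -49.96 w 84.9 F [-0.3 -0.8 -0.3] 
xyz [-0.2  0.8 -0. ] axyz [ 0.0003  0.0008 -0.0004]
```

View pics/s17.png

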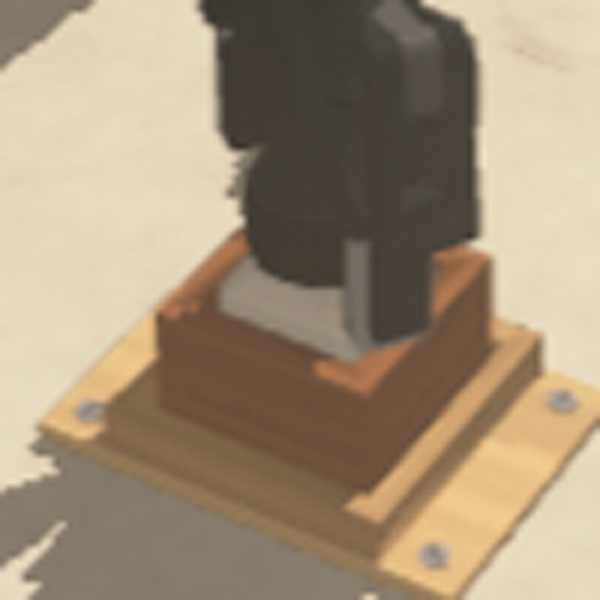

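```bash
python3 -m jog '[{"x":0,"y":-2.5,"z":0,"ax":0,"ay":0,"az":0,"grip":85},{"x":0,"y":-2.5,"z":0,"ax":0,"ay":0,"az":0,"grip":60},{"x":0,"y":-2.5,"z":0,"ax":0,"ay":0,"az":0,"grip":50},{"x":0,"y":-2.5,"z":0,"ax":0,"ay":0,"az":0,"grip":45},{"x":0,"y":-2.5,"z":0,"ax":0,"ay":0,"az":0,"grip":42}]'; python3 -m jog '[{"x":0,"y":0,"z":0,"ax":0,"ay":0,"az":0,"grip":35},{"x":0,"y":0,"z":0,"ax":0,"ay":0,"az":0,"grip":30},{"x":0,"y":0,"z":0,"ax":0,"ay":0,"az":0,"grip":30},{"x":0,"y":0,"z":0,"ax":0,"ay":0,"az":0,"grip":30},{"x":0,"y":0,"z":0,"ax":0,"ay":0,"az":0,"grip":30}]'; python3 - <<'E'
from cell import *
from fit import *
S=get_image("side");s=read_state()
delta(s,575.2,27.2,66,-50);print(s["torque"])
cv2.imwrite("pics/s18.png",cv2.resize(S["color"][255:355,255:355,::-1],None,fx=6,fy=6,interpolation=cv2.INTER_CUBIC))
E
```

```text
clock: 13.0
eef_pos: [575.9, 26.6, 69.6]
tool_rot: [-1.57, -0.001, -0.872]
force: [-0.8, -0.1, 0.9]
width: 42.0
clock: 13.5
eef_pos: [576.0, 26.6, 70.2]
tool_rot: [-1.57, -0.001, -0.872]
force: [-0.8, -1.4, 5.4]
width: 38.3
cur 13.55 [576.   26.6  70.2] yaw -49.98 w 37.9 F [-0.2 -1.5  6.4] 
xyz [-1.   4.2 -0.2] axyz [-0.0006  0.0004  0.001 ]
[-0.32704017  0.06725743  0.05362669]
```

View pics/s18.png

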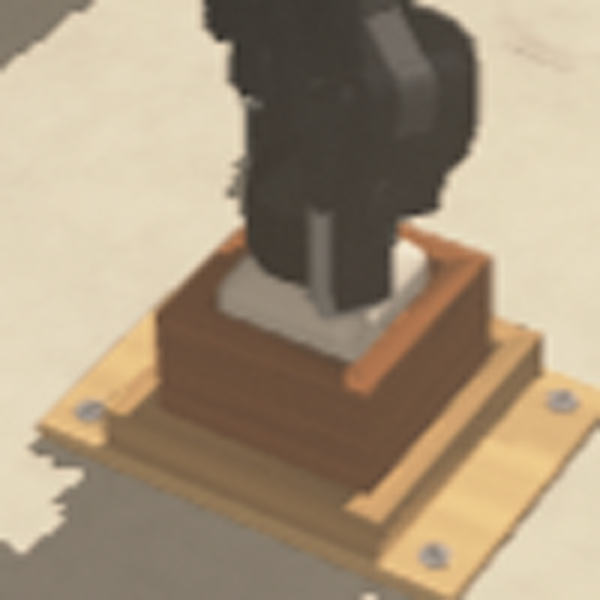

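```bash
python3 -m jog '[{"x":0,"y":-0.2,"z":0,"ax":0,"ay":-0.08,"az":0,"grip":30},{"x":0,"y":-0.3,"z":0,"ax":0,"ay":-0.16,"az":0,"grip":30},{"x":0,"y":-0.4,"z":0,"ax":0,"ay":-0.24,"az":0,"grip":30},{"x":0,"y":-0.5,"z":0,"ax":0,"ay":-0.32,"az":0,"grip":30},{"x":0,"y":-0.6,"z":0,"ax":0,"ay":-0.4,"az":0,"grip":30}]';  python3 - <<'E'
from cell import *
from fit import *
S=get_image("side");s=read_state()
delta(s,575.2,27.2,66,-50);print(s["torque"])
cv2.imwrite("pics/s19.png",cv2.resize(S["color"][255:355,255:355,::-1],None,fx=6,fy=6,interpolation=cv2.INTER_CUBIC))
E
```

```text
clock: 14.05
eef_pos: [576.0, 26.5, 70.5]
tool_rot: [-1.571, -0.001, -0.47]
force: [0.6, -1.2, 2.8]
width: 38.2
cur 14.1 [576.   26.5  70.5] yaw -26.76 w 37.9 F [-0.7 -2.6  4.7] 
xyz [-1.1  4.5  0.3] axyz [-0.0005  0.4056  0.0009]
[-0.35301828 -0.07446129 -0.03683232]
```

View pics/s19.png

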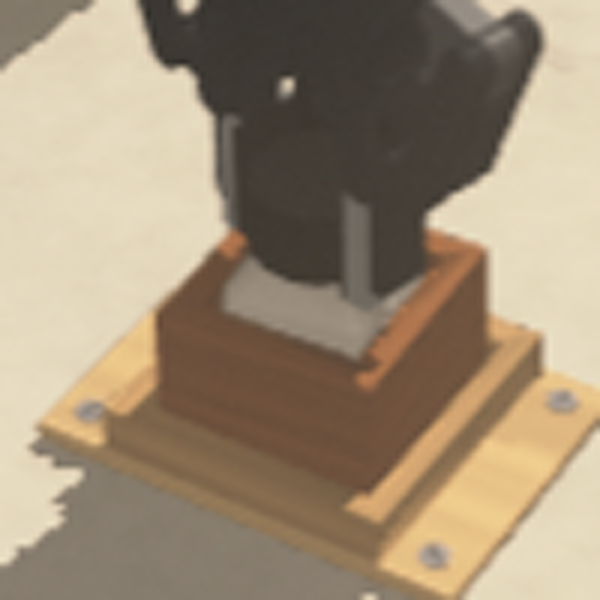

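```bash
python3 -m jog '[{"x":0,"y":-0.2,"z":0,"ax":0,"ay":-0.09,"az":0,"grip":30},{"x":0,"y":-0.4,"z":0,"ax":0,"ay":-0.18,"az":0,"grip":30},{"x":0,"y":-0.6,"z":0,"ax":0,"ay":-0.27,"az":0,"grip":30},{"x":0,"y":-0.8,"z":0,"ax":0,"ay":-0.36,"az":0,"grip":30},{"x":0,"y":-1,"z":0,"ax":0,"ay":-0.45,"az":0,"grip":30}]'; python3 -c "
from cell import *;print(read_state()['torque'])"; python3 -m jog '[{"x":0,"y":-0.2,"z":0,"ax":0,"ay":-0.09,"az":0,"grip":30},{"x":0,"y":-0.4,"z":0,"ax":0,"ay":-0.18,"az":0,"grip":30},{"x":0,"y":-0.6,"z":0,"ax":0,"ay":-0.27,"az":0,"grip":30},{"x":0,"y":-0.8,"z":0,"ax":0,"ay":-0.36,"az":0,"grip":30},{"x":0,"y":-0.9,"z":0,"ax":0,"ay":-0.45,"az":0,"grip":30}]'; python3 - <<'E'
from cell import *
from fit import *
S=get_image("side");s=read_state()
delta(s,575.2,27.2,66,-50);print(s["torque"])
cv2.imwrite("pics/s20.png",cv2.resize(S["color"][255:355,255:355,::-1],None,fx=6,fy=6,interpolation=cv2.INTER_CUBIC))
E
```

```text
clock: 14.6
eef_pos: [575.4, 27.0, 71.3]
tool_rot: [-1.571, 0.0, -0.02]
force: [-0.3, -1.1, 4.1]
width: 38.0
[-0.18365853  0.04678967 -0.04310606]
clock: 15.1
eef_pos: [575.3, 27.2, 72.5]
tool_rot: [-1.571, 0.0, 0.43]
force: [-1.4, -0.9, 6.7]
width: 37.9
cur 15.15 [575.3  27.1  72.5] yaw 24.85 w 38.3 F [-1.5 -0.5  6.6] 
xyz [-0.1  6.5  0.1] axyz [ 0.0000e+00  1.3063e+00 -4.0000e-04]
[-0.15114818  0.24747657 -0.01930895]
```

View pics/s20.png

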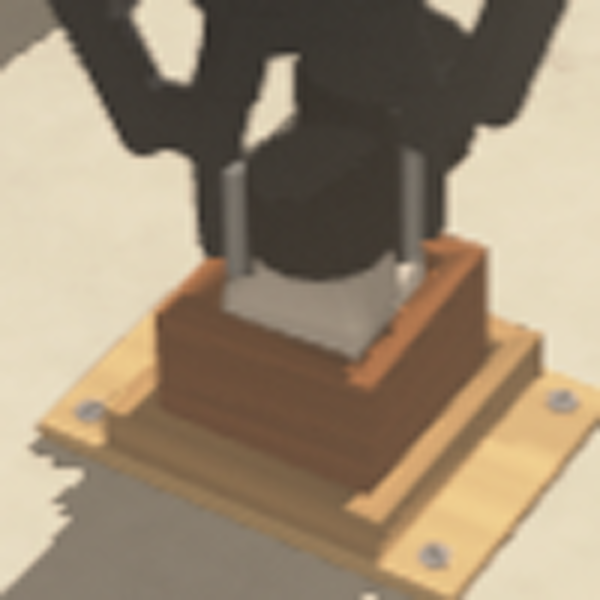

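```bash
python3 -m jog '[{"x":0,"y":-1,"z":0,"ax":0,"ay":0,"az":0,"grip":30},{"x":0,"y":-2,"z":0,"ax":0,"ay":0,"az":0,"grip":30},{"x":0,"y":-3,"z":0,"ax":0,"ay":0,"az":0,"grip":30}]';  python3 - <<'E'
from cell import *
from fit import *
S=get_image("side");s=read_state()
delta(s,575.2,27.2,66,-50)
cv2.imwrite("pics/s21.png",cv2.resize(S["color"][255:355,255:355,::-1],None,fx=6,fy=6,interpolation=cv2.INTER_CUBIC))
E
```

```text
clock: 15.45
eef_pos: [575.1, 27.1, 74.7]
tool_rot: [-1.57, 0.001, 0.427]
force: [0.4, -0.0, -0.4]
width: 37.9
cur 15.5 [575.2  27.1  74.8] yaw 24.49 w 38.1 F [0.5 0.9 0.9] 
xyz [0.  8.8 0.1] axyz [ 1.0e-04  1.3e+00 -8.0e-04]
```

View pics/s21.png

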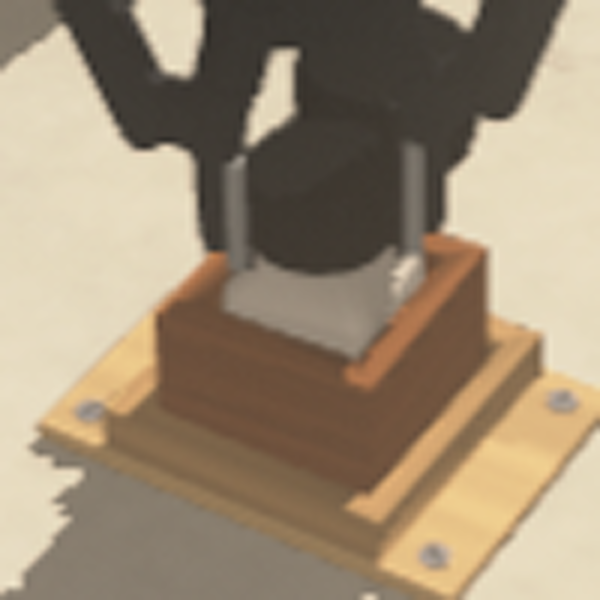

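```bash
python3 -m jog '[{"x":0,"y":-1,"z":0,"ax":0,"ay":0,"az":0,"grip":30},{"x":0,"y":-2,"z":0,"ax":0,"ay":0,"az":0,"grip":30},{"x":0,"y":-3,"z":0,"ax":0,"ay":0,"az":0,"grip":30},{"x":0,"y":-4,"z":0,"ax":0,"ay":0,"az":0,"grip":30},{"x":0,"y":-4,"z":0,"ax":0,"ay":0,"az":0,"grip":30}]';  python3 - <<'E'
from cell import *
from fit import *
S=get_image("side");s=read_state()
delta(s,575.2,27.2,66,-50)
cv2.imwrite("pics/s22.png",cv2.resize(S["color"][255:355,255:355,::-1],None,fx=6,fy=6,interpolation=cv2.INTER_CUBIC))
E
```

```text
clock: 16.0
eef_pos: [575.3, 27.1, 79.0]
tool_rot: [-1.571, 0.0, 0.428]
force: [-0.1, -0.3, -0.7]
width: 38.0
cur 16.05 [575.3  27.   78.9] yaw 24.51 w 38.2 F [-0.3  0.2 -0.1] 
xyz [-0.  12.9  0.2] axyz [ 1.0000e-04  1.3005e+00 -5.0000e-04]
```

View pics/s22.png

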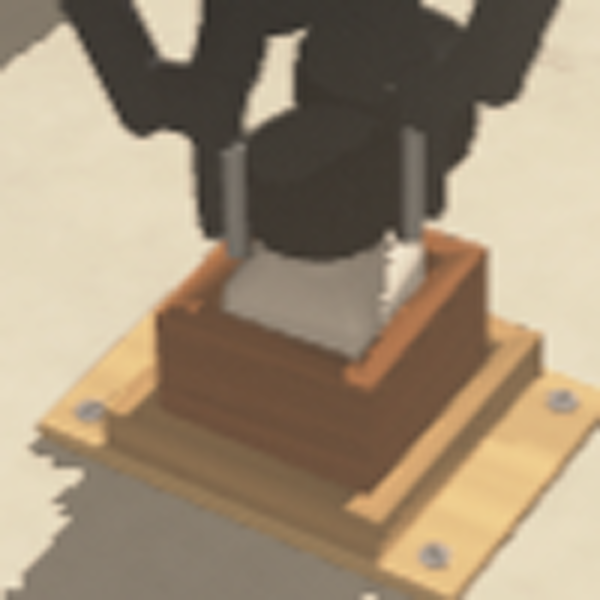

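```bash
python3 -m jog '[{"x":0,"y":-4,"z":0,"ax":0,"ay":0,"az":0,"grip":30},{"x":0,"y":-8,"z":0,"ax":0,"ay":0,"az":0,"grip":30},{"x":0,"y":-12,"z":0,"ax":0,"ay":0,"az":0,"grip":30},{"x":0,"y":-16,"z":0,"ax":0,"ay":0,"az":0,"grip":30},{"x":0,"y":-20,"z":0,"ax":0,"ay":0,"az":0,"grip":30}]'; python3 -m jog '[{"x":0,"y":-5,"z":0,"ax":0,"ay":0,"az":0,"grip":30},{"x":0,"y":-10,"z":0,"ax":0,"ay":0,"az":0,"grip":30},{"x":0,"y":-15,"z":0,"ax":0,"ay":0,"az":0,"grip":30},{"x":0,"y":-18,"z":0,"ax":0,"ay":0,"az":0,"grip":30},{"x":0,"y":-20,"z":0,"ax":0,"ay":0,"az":0,"grip":30}]'; python3 -m jog '[{"x":0,"y":0,"z":0,"ax":0,"ay":0,"az":0,"grip":30},{"x":0,"y":0,"z":0,"ax":0,"ay":0,"az":0,"grip":30},{"x":0,"y":0,"z":0,"ax":0,"ay":0,"az":0,"grip":30},{"x":0,"y":0,"z":0,"ax":0,"ay":0,"az":0,"grip":30},{"x":0,"y":0,"z":0,"ax":0,"ay":0,"az":0,"grip":30}]'; python3 - <<'E'
from cell import *
from fit import *
S=get_image("side");s=read_state()
delta(s,575.2,27.2,120,24.5);print(abs(s["qd"]).max())
cv2.imwrite("pics/s23.png",cv2.resize(S["color"][235:355,255:355,::-1],None,fx=5,fy=5,interpolation=cv2.INTER_CUBIC))
E
```

```text
clock: 16.55
eef_pos: [575.5, 27.1, 99.4]
tool_rot: [-1.571, -0.0, 0.428]
force: [-0.4, 0.2, -0.9]
width: 38.1
clock: 17.05
eef_pos: [575.5, 27.1, 119.3]
tool_rot: [-1.571, -0.0, 0.428]
force: [0.3, -0.1, -1.0]
width: 38.1
clock: 17.55
eef_pos: [575.3, 27.1, 118.7]
tool_rot: [-1.57, 0.001, 0.428]
force: [-0.4, -0.8, -0.3]
width: 38.1
cur 17.6 [575.3  27.1 118.7] yaw 24.52 w 38.2 F [ 0.3 -0.2  0.4] 
xyz [-0.1 -1.3  0.1] axyz [-0.0003  0.0004 -0.0005]
0.0015295805688963478
```

View pics/s23.png

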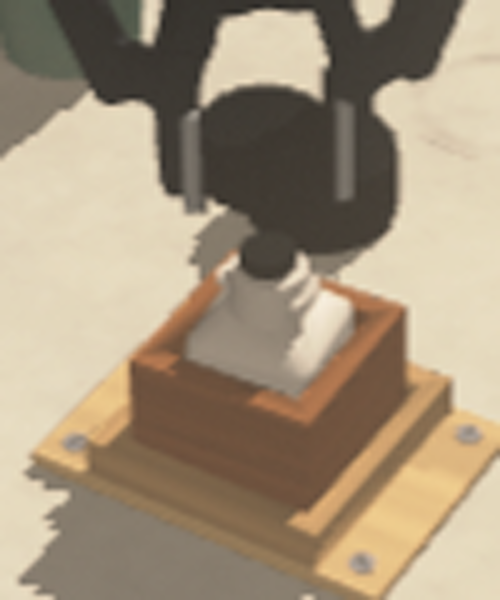

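```bash
python3 -c "
from cell import *
print(finish_job()); s=read_state(); print(s['clock'],s['eef_pos'],s['width'])"
```

```text
the job is handed in; nothing more can be done
None
the job is handed in; nothing more can be done
```

I finished the job and handed it in at about 17.6 s of the 48 s allowed. No verdict came back, so what follows is from my own checks.

**What I did:** I slid the sleeve down over the jar until it was home in the wooden holder. I then gripped the smaller black cap, turned it 1.30 rad anticlockwise while letting it rise about 2 mm, and lifted it straight up.

**Sleeve:** On the holder floor, pressing harder raised the contact force to 16 N with no further downward movement. The side view placed its top at the 52 mm home height, about 1 mm off the holder's centre.

**Cap and jar:**
- After the turn, lifting the cap met no pull. The side view showed the jar still standing in the sleeve with its neck and seal exposed.
- At the end the cap was held still and level at a 38 mm opening. By the tool's height, its underside was about 35 mm above the mouth.
- The cap was roughly over the jar's axis by eye in the last picture. I did not measure that offset.

**Checks that disagreed or weren't made:**
- The two cameras differed by up to 4 mm in y on the holder's position. I went by the side view, comparing sleeve and holder within the same picture, because the arm blocked the top view there.
- I did not measure how far the jar itself turned with the cap.
- I took no final picture of the beaker, tub or tape, but the arm never worked near them.

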